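Refit and index the vial carousel of the bench reader

ROBOT

A 6-joint arm with a two-finger parallel gripper is mounted at the origin on a cart in front of the work surface, level with it; the furniture and walls round the work are solid. World frame = base frame: x ahead of the robot, y to its left, z up, the work surface at z = 0. Lengths are in m, angles in rad, forces in N, time in s.
With the tool pointing down it reaches from about 0.3 to 0.875 m from the base axis. Payload 6.4 kg.
Tool frame: the origin (TCP) lies on the front face of the gripper's body, between the roots of the fingers; the fingertips stand 73 mm ahead of it and the grasp point (between the pads) lies 54 mm ahead of it; z points along the fingers, y is the line along which they close (so a half turn about z gives the same grasp; the last joint's range is limited). The gripper opens to 85 mm and grips with 20 to 120 N. Pads are 22 mm wide; open, the fingers measure 114 mm over their backs; the gripper's body (76 mm by 85 mm) begins 54 mm behind the grasp point. The pads swing forward as they close: fully open they stand 13 mm farther back than shut.
Start: joints at [1.058, 0.181, 1.607, -0, 1.354, -0.206], TCP at [0.174, 0.548, 0.304] pointing down, gripper open.
Joint ranges: [-2.99, 2.99], [-0.89, 2.07], [0.3, 2.58], [-1.14, 4.28], [0, 2.63], [-3.12, 3.12]. Speed limits (rad/s): [2.57, 2.57, 3.01, 3.14, 3.14, 3.14].

INTERFACE

Orientations are given as a unit quaternion [x, y, z, w].
In Python, from plant import manip gives the robot as it stands.
- The arm moves only by the shell command python3 -m inch 'ROWS'. ROWS is JSON, one flat list of numbers, 5 for each row, row after row: the shift along the tool's x, y, z each as a share of 0.025 m, from -1 to 1, then the turn about the tool's z as a share of 5 degrees, from -1 to 1, then the opening, from 0 (shut) to 1 (fully open). In form: [x, y, z, turn, fingers, x, y, z, turn, fingers, ...]. A call has 1 to 10 rows; each row shifts and turns the commanded pose from where the row before left it, along the tool's axes as they then stand; what a row does not reach is not made up. A row lasts 1/10 s, in which the tool goes at most 50 mm and 8.59 degrees, less where a joint would pass 70% of its speed; a pose out of reach is approached as far as the arm can. A call with a number of a shift or a turn outside -1 to 1 is refused whole. A call with a gripper value outside its range is refused whole. The fingers move at their own pace and stop on an object; the grip force is fixed at half the most. Time passes only in rows, so rows that do not move let the fingers close. It gives the time, the measured TCP pose, the force, the opening and the grip force at its end, in the units of the state.
- manip.read_state(): the state, without advancing time (a new reading comes with each control period).
- manip.grab_frame(name): name is "side" or "top" or "wrist"; returns a dict with "image" (420x560x3 uint8, blue, green, red), "fx", "fy", "cx", "cy" (pixels), "rvec" (rotation vector, rad) and "tvec" (3), from world to camera coordinates, as OpenCV has them. Camera axes: x right, y down, z forward; pixel columns grow to the right and rows downward; lengths in m; the calibration is good to about 2 mm. The wrist camera is an equidistant fisheye: a pixel r from the principal point sees the ray r / f radians off the axis. A picture is of the moment at which its call begins. There is no depth.
- manip.finish_job(): hands the job in; it is judged then, once.
Trained networks look in the newest picture that a camera, given by its name, has taken for a name from the list of things; names that differ only in an ending like _2 or _b are one class to them, and where a whole thing is asked for, a point or a joint stands for the part that bears it (a point fixed in the world has none). Each returns a list of dicts, best first, with "score" (0 to 1); they miss things now and then, are a little off and sometimes report something else, mostly with a low value. They report only what shows in the picture. A call takes as long as a camera call.
- manip.silhouettes(camera, target): "pixels" (420x560 bool, what is visible of it).
- manip.place_of(camera, target): "position" ([x, y, z] in m, in world coordinates, good to about 4 mm: a listed point, or the origin of a listed thing).
The state is a dict: "clock": time; "q": joint angles; "qvel": joint speeds; "effort": joint torques, N m; "ee_pos": TCP position; "ee_rot": TCP orientation; "force": force on the tool from outside, world axes, zero at the start; "wrist_torque": the same for the moment, N m; "width": opening from 0.0 (shut) to 1.0 (fully open); "gripper_force": force on a finger pad.
Only numpy, scipy, OpenCV 4.12 (cv2) and the standard library are available. Lean on these libraries where they do the work, as an engineer would, in place of code of your own. Each camera call takes 0.05 s, during which the arm holds its last target. There are 200 camera calls.

TASK

Put the vial carousel back on the bench reader: turn it so that its keyway matches the red key on the shaft and lower it fully home on the turntable, then let go. Then work the ratchet lever with full strokes to its stop, letting it spring back fully after each, until the brown vial stands in front of the reading head, and push the reading head all the way in so that its fork straddles the brown vial. Leave the timer, tape roll and dropper bottle where they are and keep the carousel upright.

Things in the scene. Friction and masses are not known exactly. Their poses are not given: they have to be found in the camera images.
- carousel_bore (a point): Centre of the carousel's underside, at the mouth of its bore; z up, x along the keyway, towards the brown vial. The bore runs through the hub (24 mm high): round, 24.4 mm wide, with one keyway 12.4 mm wide that reaches 20.8 mm out from the axis on the x side. It fits the shaft in one direction only, to about 0.1 rad.
- carousel_handle (a point): Centre of the carousel's bail handle, an aluminium bar 60 mm long (along the carousel's x), 12 mm wide (along y), 12 mm high; 74 mm straight above carousel_bore (bar top 80 mm above the underside). Grip it across its width from above; vials and hub stay 23 mm or more below this point.
- brown_vial (a point): Centre (half-way up) of the brown vial with the green cap, 21 mm in diameter and 45 mm tall, fixed in the carousel 46 mm from its axis on the keyway side.
- seat (a point): Centre of the aluminium flange (60 mm wide) of the turntable, 44 mm above the table: the carousel's underside rests here when home. Turns with the turntable; z up, x along the red key. The shaft rises 22 mm from here, 22 mm in diameter, tip tapered; the key is 10 mm wide, reaches 19.5 mm out from the axis and 14 mm up (top 4 mm tapered). Turning friction 0.08 N m.
- station (a point): Reading place, fixed on the base: where the centre of the brown vial has to stand, 46 mm from the shaft axis towards the reading head, 68 mm above the table.
- base_mark (a point): The fixed white base of the reader (170 x 170 mm plate with a 70 mm wide arm for the head, out to 200 mm from the shaft), point on the shaft axis at the plate's top, 16 mm above the table; z is up, y points from the shaft to the reading head, the lever sweeps on the -y side.
- turntable (a joint): Turntable angle, rad, counter-clockwise from above: 0 with the key along the base's x, 1.57 when key and brown vial face the reading head. Starts 2 or 3 strokes before that. The ratchet drives it counter-clockwise, 0.524 rad (12 teeth) a full stroke, the first maybe less; each full stroke ends a whole number of 0.524 from 1.57. It stays where left.
- lever (a joint): Ratchet lever angle, rad: 0 at rest, 0.68 at its stop, growing counter-clockwise from above. A spring (1 to 2 N at the grip) brings it back when let go; pushing takes about 3 N. It must come back to nearly 0 to catch the next tooth.
- lever_grip (a point): Middle of the black upright lever grip, 16 mm in diameter, 60 to 112 mm above the table, 106 mm from the shaft axis about which it turns. At rest it is 110 degrees clockwise of the base's x, at its stop 71. Push it counter-clockwise with the side of shut fingers, 72 mm along the arc. The fitted carousel's handle tops out 124 mm above the table, within 31 mm of the axis.
- head (a joint): Travel of the reading head along its rail, m: 0 all the way out, 0.038 at its inner stop, growing towards the shaft. Friction 1.5 N, no spring.
- head_grip (a point): Middle of the blue upright grip on the reading head, 16 mm in diameter, 70 to 120 mm above the table, this point at 98 mm, 130 mm from the shaft axis when the head is out. The white fork in front has a 34 mm gap and 28 mm prongs. Push it towards the shaft (the base's -y) with the side of shut fingers.
- timer: White kitchen-style timer 61 x 61 x 21 mm, a bystander; origin under its centre.
- tape_roll: Roll of white tape 53 mm wide, 18 mm high, a bystander; origin under its centre.
- dropper_c: Brown dropper bottle with a white tip, 32 mm wide, 86 mm tall, a bystander; origin under its centre.
- carousel: The loose vial carousel, 0.3 kg, lying on the table: grey disc 124 mm in diameter and 6 mm thick, blue hub in the middle, aluminium bail handle, and three capped vials fixed in pockets 46 mm from the axis (a brown one with a green cap in an orange pocket, two white), their tops 51 mm above the underside. Origin and axes as carousel_bore.

How it is judged:
On the way, in this order (a step that is already met when the one before it is completed fails the run):
1. the carousel sits fully home on the keyed shaft and is let go (z of carousel_bore in the frame of seat below 0.003 m and horizontal distance between carousel_bore and seat below 0.004 m and angle between the x axis of carousel_bore and the x axis of seat, either way round below 0.15 rad and angle between carousel_bore's own z axis and vertical below 0.06 rad and contact force between the fingers and carousel below 0.1 N), for 0.2 s.
2. the lever is pushed to its stop (value of joint lever above 0.6 rad).
3. the lever has sprung back (value of joint lever below 0.08 rad), for 0.1 s.
4. the lever is pushed to its stop again (value of joint lever above 0.6 rad).
5. the lever has sprung back again (value of joint lever below 0.08 rad), for 0.1 s.
6. the head is pushed in over the brown vial (value of joint head above 0.033 m and horizontal distance between brown_vial and station below 0.008 m), for 0.1 s.
At the end, for the whole second after the job is handed in: The carousel is home on the turntable (within 3 mm in height, 4 mm of the axis, 0.15 rad of the key, upright), the brown vial is within 8 mm of the reading place, the head is in to at least 33 of 38 mm, the lever is back within 0.08 rad of rest and the carousel is still (all of step 6 and z of carousel_bore in the frame of seat below 0.003 m and horizontal distance between carousel_bore and seat below 0.004 m and angle between the x axis of carousel_bore and the x axis of seat, either way round below 0.15 rad and angle between carousel_bore's own z axis and vertical below 0.06 rad and value of joint lever below 0.08 rad and linear speed of carousel below 0.02 m/s); the robot touches nothing.
It fails at once if the carousel tips over by more than 0.6 rad (angle between carousel_bore's own z axis and vertical above 0.6 rad).
It fails at once if a bystander is moved more than 30 mm (distance of any of timer, tape_roll, dropper_c from where it was at the start of the episode above 0.03 m).
It also fails if it takes over 72 s, if anything falls off the work surface, if the arm or the gripper's body presses on something with over 40 N, if the wrist force passes 120 N, or if a joint passes its speed limit or range.

## Working session

There is one attempt and no reset: what is moved stays moved. The work goes in short steps, Python scripts to look and compute and a shell command to move; the robot and the scene stay as the last step left them, time stands still between calls to the robot, and variables do not carry over. Pictures are saved under pics/ and viewed, at most 13 in all, crops included, and the job is handed in when it is done.

```bash
mkdir -p pics; cat > h.py <<'E'
import numpy as np, cv2
from plant import manip
from scipy.spatial.transform import Rotation as R
def save(cam,fn):
    f=manip.grab_frame(cam); cv2.imwrite('pics/'+fn,f['image']); return f
def st():
    s=manip.read_state(); print('t',round(s['clock'],2),'p',np.round(s['ee_pos'],4),'F',np.round(s['force'],1),'w',round(s['width'],3),round(s['gripper_force'],1))
    print('Rcols',np.round(R.from_quat(s['ee_rot']).as_matrix(),3).tolist()); return s
def ray(f,u,v,z):
    # pinhole: world point at height z
    M,_=cv2.Rodrigues(np.array(f['rvec'],float)); t=np.array(f['tvec'],float).ravel()
    d=M.T@np.array([(u-f['cx'])/f['fx'],(v-f['cy'])/f['fy'],1]); c=-M.T@t
    return c+d*(z-c[2])/d[2]
def proj(f,P):
    M,_=cv2.Rodrigues(np.array(f['rvec'],float)); p=M@np.array(P)+np.array(f['tvec'],float).ravel()
    return f['fx']*p[0]/p[2]+f['cx'],f['fy']*p[1]/p[2]+f['cy']
E
python3 - <<'E'
from h import *
st()
a=save('top','t0.png'); b=save('side','s0.png')
cv2.imwrite('pics/both0.png',cv2.resize(np.hstack([cv2.imread('pics/t0.png'),cv2.imread('pics/s0.png')]),(800,300)))
for c in ('top','side'):
  for n in ['carousel_bore','carousel_handle','brown_vial','seat','station','base_mark','lever_grip','head_grip','timer','tape_roll','dropper_c']:
    r=manip.place_of(c,n)
    print(c,n,[(round(x['score'],2),np.round(x['position'],4).tolist()) for x in r[:2]])
E
```

```text
t 0.0 p [0.1734 0.5478 0.303 ] F [ 0.4 -0.6 -0.2] w 1.0 0.0
Rcols [[-0.953, 0.302, -0.001], [0.302, 0.953, -0.001], [0.0, -0.002, -1.0]]
top carousel_bore [(0.91, [0.4447, 0.2092, -0.0012])]
top carousel_handle [(0.6, [0.4462, 0.2, 0.0733])]
top brown_vial [(0.71, [0.4928, 0.2138, 0.0281])]
top seat [(0.74, [0.5355, -0.1122, 0.0442])]
top station [(0.93, [0.5349, -0.0667, 0.0646]), (0.35, [0.5347, -0.1118, 0.0435])]
top base_mark [(0.62, [0.5367, -0.1128, 0.0166]), (0.17, [0.493, -0.213, 0.0893])]
top lever_grip [(0.74, [0.4474, 0.2, 0.0746]), (0.67, [0.4952, -0.2134, 0.0873])]
top head_grip [(0.7, [0.5436, 0.015, 0.1]), (0.66, [0.4472, 0.2022, 0.0723])]
top timer [(0.69, [0.5973, 0.2058, 0.0026])]
top tape_roll [(0.71, [0.4684, -0.3812, -0.0026])]
top dropper_c [(0.5, [0.7457, -0.0293, -0.0005])]
side carousel_bore [(0.73, [0.4434, 0.2038, -0.0022])]
side carousel_handle [(0.75, [0.4504, 0.2028, 0.074]), (0.48, [0.5341, -0.1157, 0.0483])]
side brown_vial [(0.58, [0.4901, 0.2137, 0.0329])]
side seat []
side station [(0.82, [0.5371, -0.0637, 0.0682]), (0.51, [0.4487, 0.2002, 0.0723])]
side base_mark [(0.92, [0.5318, -0.1154, 0.0173])]
side lever_grip [(0.54, [0.4924, -0.2122, 0.0898])]
side head_grip [(0.97, [0.5435, 0.0167, 0.0962])]
side timer []
side tape_roll [(0.87, [0.4727, -0.3782, -0.0014]), (0.66, [0.541, 0.0163, 0.0946])]
side dropper_c [(0.51, [0.749, -0.0227, -0.0006])]
```

View pics/t0.png

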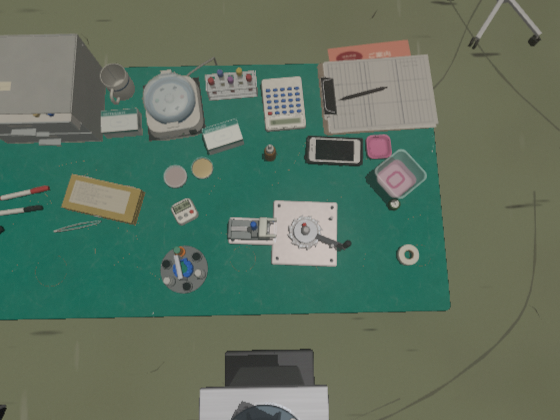

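View pics/s0.png

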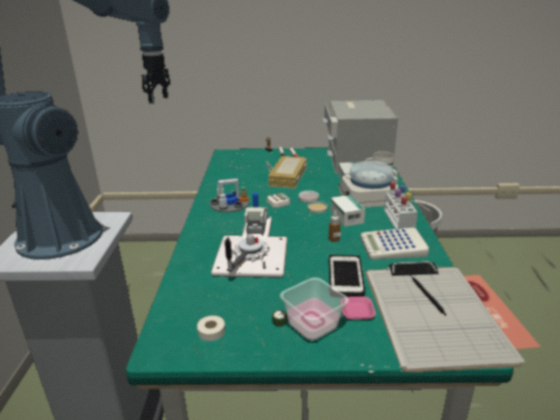

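The top view shows the carousel at about (183,268), with its handle tilted up and left towards the brown vial at (180,250). The reader is at (305,232), with the red key near (304,226), the lever at (346,244) and the head at (252,228). The network positions agree with both pictures. Next I'll move over the carousel.

```bash
python3 -m inch '[-1,-0.68,0,0,1,-1,-0.68,0,0,1,-1,-0.68,0,0,1,-1,-0.68,0,0,1,-1,-0.68,0,0,1,-1,-0.68,0,0,1,-1,-0.68,0,0,1,-1,-0.68,0,0,1,-1,-0.68,0,0,1,-1,-0.68,0,0,1]'
python3 -m inch '[-1,-0.68,0,0,1,-1,-0.68,0,0,1,-1,-0.68,0,0,1,-1,-0.68,0,0,1,-0.6,-0.4,0,0,1,0,0,0,-1,1,0,0,0,-1,1,0,0,0,-1,1,0,0,0,-1,1,0,0,0,-1,1]'
python3 -m inch '[0,0,0,-0.8,1,0,0,0,0,1,0,0,0,0,1]'
python3 - <<'E'
from h import *
st()
f=save('wrist','w0.png'); print(f['fx'],f['cx'],f['cy'],f['rvec'],f['tvec'])
for n in ['carousel_bore','carousel_handle','brown_vial','seat','base_mark']:
    r=manip.place_of('wrist',n)
    print(n,[(round(x['score'],2),np.round(x['position'],4).tolist()) for x in r[:2]])
E
```

```text
clock: 2.2
ee_pos: [0.3613, 0.3096, 0.3041]
ee_rot: [0.153, 0.988, 0.0, 0.0]
force: [0.3, -0.1, 0.1]
width: 1.001
gripper_force: 0.0
clock: 3.2
ee_pos: [0.4467, 0.2015, 0.3039]
ee_rot: [-0.066, 0.998, 0.0, 0.0]
force: [-0.9, -1.1, 0.0]
width: 1.0
gripper_force: 0.0
clock: 3.5
ee_pos: [0.4467, 0.2015, 0.304]
ee_rot: [-0.099, 0.995, 0.0, 0.0]
force: [0.0, -0.0, 0.0]
width: 1.005
gripper_force: 0.0
t 3.5 p [0.4467 0.2015 0.304 ] F [ 0. -0.  0.] w 1.005 0.0
Rcols [[-0.981, -0.196, 0.0], [-0.196, 0.981, 0.0], [-0.0, 0.0, -1.0]]
325.19226210127806 280.6676906209072 201.41227056050812 [-1.86131221 -2.26926115 -0.33844272] [-0.11160961 -0.49520805  0.24080596]
carousel_bore [(0.55, [0.4452, 0.2052, -0.001])]
carousel_handle [(0.83, [0.447, 0.2049, 0.0729]), (0.61, [0.4494, 0.2074, -0.0008])]
brown_vial [(0.66, [0.5428, 0.019, 0.1014])]
seat [(0.82, [0.5369, -0.1155, 0.046])]
base_mark [(0.86, [0.5356, -0.114, 0.0215])]
```

View pics/w0.png

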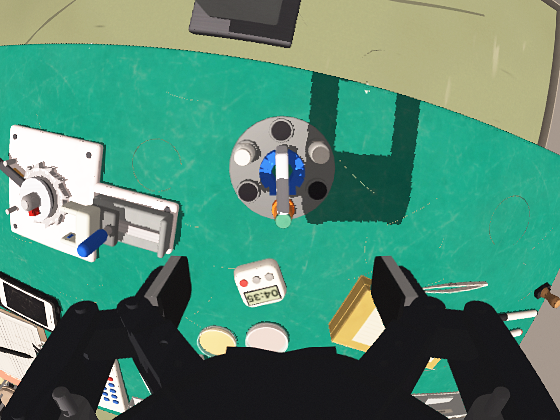

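The wrist view shows the carousel at (282,170). Its bar runs from (282,148) to (282,208), with the brown vial's green cap at (283,220). The red key is visible at (34,211) beside the shaft at (32,200).

```bash
cat >> h.py <<'E'
def wray(f,uv,z):
    K=np.array([[f['fx'],0,f['cx']],[0,f['fy'],f['cy']],[0,0,1.]])
    q=cv2.fisheye.undistortPoints(np.array(uv,float).reshape(-1,1,2),K,np.zeros(4)).reshape(-1,2)
    M,_=cv2.Rodrigues(np.array(f['rvec'],float)); c=-M.T@np.array(f['tvec'],float).ravel()
    d=np.c_[q,np.ones(len(q))]@M
    return c+d*((z-c[2])/d[:,2])[:,None]
def mask(im,lo,hi): return cv2.inRange(cv2.cvtColor(im,cv2.COLOR_BGR2HSV),lo,hi)>0
def axis(P):
    c=P[:,:2].mean(0); u,s,v=np.linalg.svd(P[:,:2]-c,full_matrices=False); t=(P[:,:2]-c)@v[0]
    return np.round(c,4),round(float(np.arctan2(v[0][1],v[0][0])),3),round(float(np.ptp(t)),4)
E
python3 - <<'E'
from h import *
f=manip.grab_frame('wrist'); im=f['image']
r=manip.silhouettes('wrist','carousel_handle')
if r:
  v,u=np.nonzero(r[0]['pixels']); print(r[0]['score'],u.min(),u.max(),v.min(),v.max(),len(u))
print('bar', wray(f,[[282,148],[282,208]],.08)[:,:2].round(4))
g=mask(im,(50,40,110),(85,170,255)); v,u=np.nonzero(g); k=(abs(u-283)<14)&(abs(v-220)<14); print('cap',k.sum(),wray(f,[[u[k].mean(),v[k].mean()]],.051).round(4))
b=mask(im,(100,120,60),(130,255,255)); v,u=np.nonzero(b); k=(abs(u-282)<35)&(abs(v-170)<35); print('hub',k.sum(),wray(f,[[(u[k].min()+u[k].max())/2,(v[k].min()+v[k].max())/2]],.024).round(4))
rd=mask(im,(0,150,80),(8,255,255))|mask(im,(172,150,80),(180,255,255)); v,u=np.nonzero(rd); k=(abs(u-33)<25)&(abs(v-205)<25); print('red',k.sum(),u[k].mean(),v[k].mean(),wray(f,[[u[k].mean(),v[k].mean()]],.054).round(4))
cv2.imwrite('pics/c1.png',np.hstack([cv2.resize(im[120:240,0:110],None,fx=3.6,fy=3.6,interpolation=cv2.INTER_CUBIC),cv2.resize(im[120:240,230:335],None,fx=3.6,fy=3.6,interpolation=cv2.INTER_CUBIC)]))
E
```

```text
0.96 229 334 116 227 8694
bar [[0.4119 0.1971]
 [0.4681 0.2085]]
cap 202 [[0.4912 0.2148 0.051 ]]
hub 1008 [[0.4448 0.2035 0.024 ]]
red 59 33.79661016949152 211.38983050847457 [[ 0.5465 -0.1055  0.054 ]]
```

View pics/c1.png

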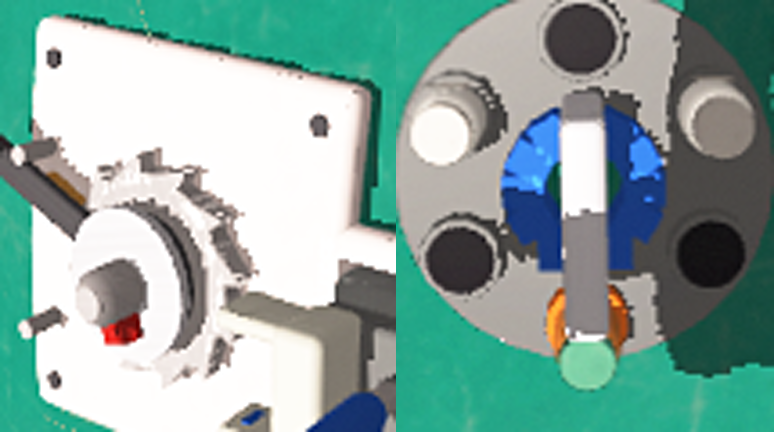

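```bash
python3 -m inch '[0.05,0.11,1,0,1,0,0,1,0,1,0,0,1,0,1,0,0,1,0,1,0,0,1,0,1,0,0,1,0,1,0,0,0.96,0,1,0,0,0,0,1]'
python3 -m inch '[0,0,0,0,0,0,0,0,0,0,0,0,0,0,0,0,0,0,0,0,0,0,0,0,0,0,0,0,0,0,0,0,0,0,0,0,0,0,0,0,0,0,-0.5,0,0,0,0,-1,0,0]'
python3 -m inch '[0,0,-1,0,0,0,0,-1,0,0,0,0,-1,0,0,0,0,-1,0,0,0,0,-1,0,0,0,0,-1,0,0,0,0,0,0,0]'
```

```text
clock: 4.7
ee_pos: [0.4426, 0.2035, 0.1269]
ee_rot: [-0.099, 0.995, -0.0, -0.003]
force: [-0.3, 1.4, 0.6]
width: 1.002
gripper_force: 0.0
clock: 5.7
ee_pos: [0.4428, 0.2036, 0.1659]
ee_rot: [-0.099, 0.995, -0.0, -0.003]
force: [0.1, 0.9, -3.0]
width: 0.124
gripper_force: 59.6
clock: 6.4
ee_pos: [0.4462, 0.2043, 0.3211]
ee_rot: [-0.1, 0.995, 0.0, 0.003]
force: [0.2, -0.4, -3.7]
width: 0.127
gripper_force: 59.7
```

```bash
python3 -m inch '[0.05,-0.95,0,0,0,0.05,-0.95,0,0,0,0.05,-0.95,0,0,0,0.05,-0.95,0,0,0,0.05,-0.95,0,0,0,0.05,-0.95,0,0,0,0.05,-0.95,0,0,0,0,0,0,0,0,0,0,0,0,0]'
python3 - <<'E'
from h import *
st(); f=save('wrist','w1.png')
for n in ['seat','base_mark','head_grip','lever_grip','station','carousel_bore','carousel_handle','brown_vial']:
    r=manip.place_of('wrist',n)
    print(n,[(round(x['score'],2),np.round(x['position'],4).tolist()) for x in r[:2]])
E
```

```text
clock: 7.3
ee_pos: [0.4686, 0.0392, 0.3159]
ee_rot: [-0.099, 0.995, 0.001, -0.001]
force: [0.7, 0.9, -3.0]
width: 0.125
gripper_force: 59.6
t 7.3 p [0.4686 0.0392 0.3159] F [ 0.7  0.9 -3. ] w 0.125 59.6
Rcols [[-0.98, -0.197, -0.003], [-0.197, 0.98, 0.001], [0.002, 0.001, -1.0]]
seat [(0.72, [0.5375, -0.1182, 0.0459])]
base_mark [(0.8, [0.5343, -0.1132, 0.018]), (0.6, [0.4672, 0.0409, 0.1887])]
head_grip []
lever_grip [(0.69, [0.4917, -0.2111, 0.0938])]
station [(0.82, [0.539, -0.071, 0.0698])]
carousel_bore [(0.63, [0.4691, 0.0392, 0.1838])]
carousel_handle [(0.93, [0.4699, 0.0385, 0.2575]), (0.41, [0.467, 0.0395, 0.1857])]
brown_vial [(0.5, [0.4937, -0.2151, 0.0924])]
```

View pics/w1.png

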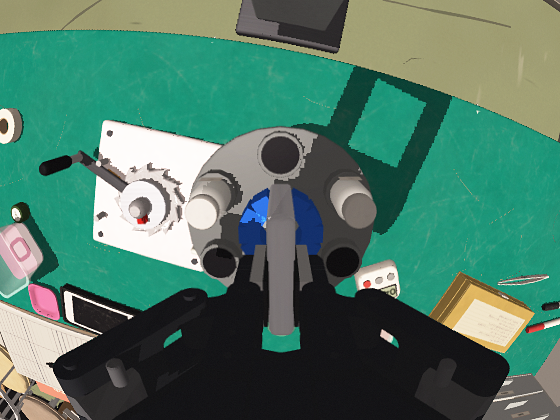

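The wrist view shows the carousel held squarely. The shaft tip is at (139,207), the red key at (144,221) pointing down-right, and the plate corners at (104,121) and (94,239). I'll zoom in for precision.

```bash
python3 - <<'E'
from h import *
import pickle
f=manip.grab_frame('wrist'); pickle.dump(f,open('w1.pkl','wb')); im=f['image']
rd=mask(im,(0,130,60),(10,255,255))|mask(im,(170,130,60),(180,255,255)); v,u=np.nonzero(rd); k=(abs(u-144)<15)&(abs(v-220)<15)
print('red',k.sum(),u[k].min(),u[k].max(),v[k].min(),v[k].max(),u[k].mean(),v[k].mean())
M,_=cv2.Rodrigues(np.array(f['rvec'],float)); print('cam',(-M.T@np.array(f['tvec']).ravel()).round(3))
c=cv2.resize(im[165:255,95:195],None,fx=6,fy=6,interpolation=cv2.INTER_CUBIC)
K=np.array([[f['fx'],0,f['cx']],[0,f['fy'],f['cy']],[0,0,1.]])
def wp(P): 
    return cv2.fisheye.projectPoints(np.array(P,float).reshape(-1,1,3),np.array(f['rvec'],float).reshape(3,1),np.array(f['tvec'],float).reshape(3,1),K,np.zeros(4))[0].reshape(-1,2)
th=np.linspace(0,2*np.pi,60)
for r,z,col in((.030,.044,(0,255,0)),(.011,.062,(255,0,255))):
    p=wp(np.c_[.5355+r*np.cos(th),-.1145+r*np.sin(th),0*th+z]); p=(p-[95,165])*6+2.5
    cv2.polylines(c,[p.astype(int)],True,col,1)
cv2.imwrite('pics/c2.png',c)
E
```

```text
red 68 137 148 212 221 142.94117647058823 217.61764705882354
cam [0.396 0.026 0.388]
```

View pics/c2.png

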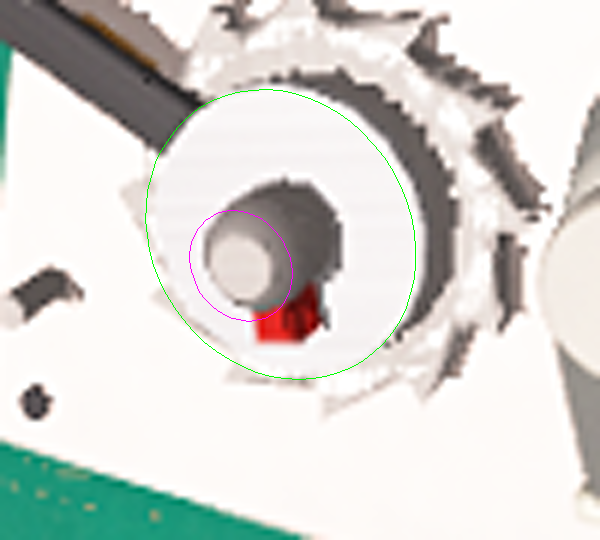

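```bash
cat > fit.py <<'E'
from h import *
import pickle,sys
f=pickle.load(open('w1.pkl','rb')); im=f['image']
K=np.array([[f['fx'],0,f['cx']],[0,f['fy'],f['cy']],[0,0,1.]])
def wp(P): return cv2.fisheye.projectPoints(np.array(P,float).reshape(-1,1,3),np.array(f['rvec'],float).reshape(3,1),np.array(f['tvec'],float).reshape(3,1),K,np.zeros(4))[0].reshape(-1,2)
tip=wray(f,[[134.9,209.25]],.066)[0]; print('tip',tip.round(4))
rd=mask(im,(0,130,60),(10,255,255))|mask(im,(170,130,60),(180,255,255))
S=6; R0=np.zeros((90,100),np.uint8); R0[:]=rd[165:255,95:195]*255
v,u=np.nonzero(R0); bad=(abs(u-48)>12)|(abs(v-52)>14); R0[v[bad],u[bad]]=0
ref=cv2.resize(R0,None,fx=S,fy=S,interpolation=cv2.INTER_NEAREST)>127
th=np.linspace(0,2*np.pi,40)
def hull(P):
    m=np.zeros(ref.shape,np.uint8); h=cv2.convexHull(((wp(P)-[95,165])*S+2.5).astype(np.int32)); cv2.fillConvexPoly(m,h,1); return m>0
def sil(cx,cy,a):
    c,s=np.cos(a),np.sin(a)
    def q(x,y,z): return [cx+c*x-s*y,cy+s*x+c*y,z]
    key=hull([q(x,y,z) for x,w,z in((0.008,.005,.044),(.0195,.005,.044),(.0195,.005,.054),(.018,.0038,.058),(.008,.0038,.058),(.008,.005,.054)) for y in(-w,w)])
    sh=hull([[cx+r*np.cos(t),cy+r*np.sin(t),z] for r,z in((.011,.044),(.011,.060),(.007,.066)) for t in th])
    return key&~sh
res=[]
for dx in np.arange(-4,5,1)*1e-3:
  for dy in np.arange(-4,5,1)*1e-3:
    for a in np.arange(-.5,1.5,.05):
      m=sil(tip[0]+dx,tip[1]+dy,a); res.append(((m&ref).sum()/((m|ref).sum()),dx,dy,a))
res.sort(reverse=True)
for r in res[:6]: print(np.round(r,3))
print('at tip',[np.round(r,3).tolist() for r in sorted([r for r in res if abs(r[1])+abs(r[2])<1e-6],reverse=True)[:4]])
E
python3 fit.py
```

```text
tip [ 0.5341 -0.1125  0.066 ]
[ 0.828  0.    -0.001  0.3  ]
[ 0.818  0.    -0.001  0.25 ]
[ 0.803 -0.001  0.001  0.15 ]
[ 0.791  0.    -0.001  0.35 ]
[ 0.791 -0.001  0.     0.2  ]
[ 0.791 -0.001  0.     0.25 ]
at tip [[0.777, 0.0, 0.0, 0.2], [0.775, 0.0, 0.0, 0.25], [0.735, 0.0, 0.0, 0.15], [0.733, 0.0, 0.0, 0.3]]
```

```bash
python3 -m inch '[-0.68,-0.95,0,0,0,-0.68,-0.95,0,0,0,-0.68,-0.95,0,0,0,-0.68,-0.95,0,0,0,-0.68,-0.95,0,0,0,-0.68,-0.95,0.5,0,0,-0.68,-0.95,0.5,0,0,0,0,0.5,0,0,0,0,0,0,0,0,0,0,0,0]'
python3 - <<'E'
from h import *
import pickle
st(); f=save('wrist','w2.png'); pickle.dump(f,open('w2.pkl','wb')); im=f['image']
rd=mask(im,(0,130,60),(10,255,255))|mask(im,(170,130,60),(180,255,255)); n,l,s,c=cv2.connectedComponentsWithStats(rd.astype(np.uint8))
for i in range(1,n):
  if s[i,4]>15: print(s[i],c[i].round(1),wray(f,[c[i]],.054)[0].round(4))
for n in ['seat','base_mark','head_grip','lever_grip']:
    r=manip.place_of('wrist',n)
    print(n,[(round(x['score'],2),np.round(x['position'],4).tolist()) for x in r[:2]])
E
```

```text
clock: 8.8
ee_pos: [0.6182, -0.0994, 0.2795]
ee_rot: [-0.1, 0.995, 0.0, -0.001]
force: [-0.4, -0.3, -2.6]
width: 0.125
gripper_force: 59.6
t 8.8 p [ 0.6182 -0.0994  0.2795] F [-0.4 -0.3 -2.6] w 0.125 59.6
Rcols [[-0.98, -0.198, -0.002], [-0.198, 0.98, 0.001], [0.001, 0.001, -1.0]]
[279 104  10  11 102] [283.5 109.4] [ 0.5482 -0.1092  0.054 ]
[499 203   6   8  39] [501.6 206.9] [0.5901 0.1537 0.054 ]
[ 71 230  40  48 630] [ 85.5 254.6] [ 0.7418 -0.3045  0.054 ]
[ 99 235  13  20  26] [107.6 242.8] [ 0.7184 -0.2731  0.054 ]
seat [(0.82, [0.5392, -0.1161, 0.0458])]
base_mark [(0.67, [0.5372, -0.113, 0.0183])]
head_grip [(0.64, [0.5409, 0.0165, 0.0999])]
lever_grip [(0.67, [0.6176, -0.0995, 0.2197])]
```

View pics/w2.png

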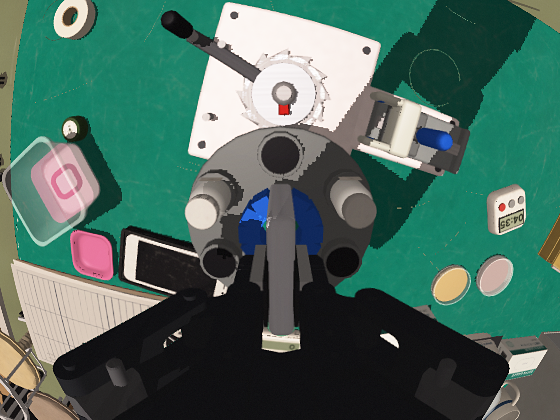

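This is a clear view. The shaft tip is at (284,92) with the red key straight below it at (284,109), already nearly parallel to the held handle. I'll rerun the fit on this picture.

```bash
python3 - <<'E'
s=open('fit.py').read()
s=s.replace("w1.pkl","w2.pkl").replace("tip=wray(f,[[134.9,209.25]],.066)[0]","""
g=cv2.GaussianBlur(cv2.cvtColor(im,cv2.COLOR_BGR2GRAY),(0,0),1)
cc=cv2.HoughCircles(cv2.resize(g[70:115,262:308],None,fx=8,fy=8),cv2.HOUGH_GRADIENT,1,20,param1=60,param2=15,minRadius=30,maxRadius=110)
print('hough',[] if cc is None else (cc[0][:4]/8+[262,70,0]).round(1).tolist())
tip=wray(f,[[284,92]],.066)[0]""")
s=s.replace("165:255,95:195","60:150,240:340").replace("[95,165]","[240,60]").replace("abs(u-48)>12)|(abs(v-52)>14","abs(u-44)>12)|(abs(v-49)>12")
s+="""
print('flange',wray(f,[[284,92]],.044).round(4))
B=wray(f,[[235,16],[367,50]],.017); print('bolts',B.round(4),np.arctan2(*(B[1]-B[0])[[0,1]]))
c=cv2.resize(im[40:160,220:350],None,fx=4.5,fy=4.5,interpolation=cv2.INTER_CUBIC)
r=res[0]; X,Y,a=tip[0]+r[1],tip[1]+r[2],r[3]
for rr,z,col in((.030,.044,(0,200,0)),(.011,.044,(255,0,255)),(.011,.060,(255,0,255))):
    p=(wp(np.c_[X+rr*np.cos(th),Y+rr*np.sin(th),0*th+z])-[220,40])*4.5+1.75; cv2.polylines(c,[p.astype(int)],True,col,1)
p=(wp([[X,Y,.058],[X+.06*np.cos(a),Y+.06*np.sin(a),.058]])-[220,40])*4.5; cv2.line(c,tuple(p[0].astype(int).tolist()),tuple(p[1].astype(int).tolist()),(255,100,0),1)
cv2.imwrite('pics/c3.png',c)
"""
open('fit2.py','w').write(s)
E
python3 fit2.py
```

```text
hough [[284.9, 93.7, 12.1], [286.4, 95.7, 10.7], [282.6, 92.4, 11.8], [289.7, 94.1, 7.6]]
tip [ 0.5331 -0.112   0.066 ]
[0.818 0.    0.    0.2  ]
[ 0.816  0.001 -0.002  0.3  ]
[0.811 0.    0.001 0.15 ]
[0.807 0.    0.001 0.1  ]
[ 0.806  0.001 -0.002  0.35 ]
[0.804 0.    0.    0.15 ]
at tip [[0.818, 0.0, 0.0, 0.2], [0.804, 0.0, 0.0, 0.15], [0.75, 0.0, 0.0, 0.25], [0.699, 0.0, 0.0, 0.1]]
flange [[ 0.5322 -0.112   0.044 ]]
bolts [[ 0.4609 -0.1767  0.017 ]
 [ 0.4677 -0.0376  0.017 ]] 0.049096530420848716
```

View pics/c3.png

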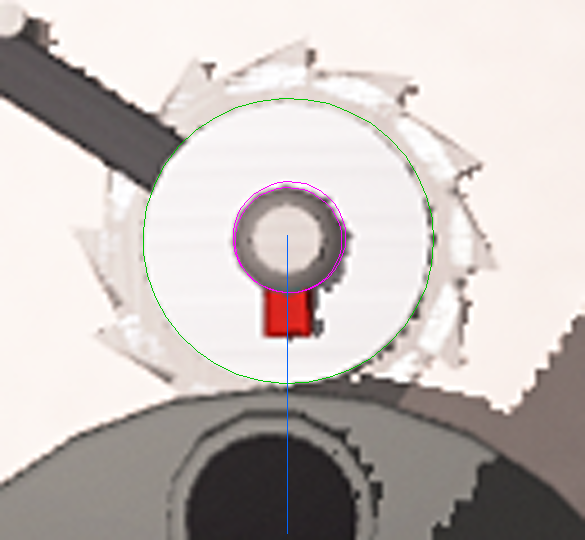

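The overlay matches the shaft, flange and key, giving a seat centre of about (0.5335, -0.112) and a key yaw of about 0.20. Next I'll measure the carousel's offset in the grip from its disc edge.

```bash
python3 - <<'E'
from h import *
from scipy.optimize import least_squares
f=manip.grab_frame('wrist'); r=manip.silhouettes('wrist','carousel'); m=r[0]['pixels'].astype(np.uint8); s=manip.read_state(); print(r[0]['score'],m.sum())
c=max(cv2.findContours(m,cv2.RETR_EXTERNAL,cv2.CHAIN_APPROX_NONE)[0],key=len).reshape(-1,2)
c=c[(c[:,1]<175)]; print(len(c),c.min(0),c.max(0))
T=s['ee_pos']; Rm=R.from_quat(s['ee_rot']).as_matrix()
for z in (.1505,.1545,.1585):
  P=wray(f,c,z)[:,:2]
  a=least_squares(lambda p:np.hypot(*(P-p[:2]).T)-p[2],[T[0],T[1],.062],loss='soft_l1',f_scale=.001)
  b=least_squares(lambda p:np.hypot(*(P-p[:2]).T)-.062,T[:2],loss='soft_l1',f_scale=.001)
  print(z,a.x.round(4),b.x.round(4),'off tool',(Rm.T[:2,:2]@(b.x-T[:2])).round(4))
E
```

```text
0.71 24198
178 [198 126] [364 174]
0.1505 [ 0.6211 -0.0983  0.0632] [ 0.6197 -0.0986] off tool [-0.0011  0.001 ]
0.1545 [ 0.6196 -0.0986  0.062 ] [ 0.6197 -0.0986] off tool [-0.001  0.001]
0.1585 [ 0.6181 -0.0989  0.0607] [ 0.6196 -0.0986] off tool [-0.0009  0.001 ]
```

```bash
python3 -m inch '[0.873,0.04,0,0,0,0.873,0.04,0,0,0,0.873,0.04,0,0,0,0.873,0.03,0,0,0,0,0,0,0,0,0,0,1,0,0,0,0,1,0,0,0,0,0.8,0,0,0,0,0,0,0,0,0,0,0,0]'; python3 -c "
from h import *
st()"
```

```text
clock: 10.15
ee_pos: [0.5331, -0.1137, 0.2104]
ee_rot: [-0.1, 0.995, -0.0, 0.0]
force: [0.2, 0.5, -2.8]
width: 0.122
gripper_force: 59.6
t 10.15 p [ 0.5331 -0.1137  0.2104] F [ 0.2  0.5 -2.8] w 0.122 59.6
Rcols [[-0.98, -0.198, 0.0], [-0.198, 0.98, -0.0], [-0.0, -0.0, -1.0]]
```

```bash
python3 -m inch '[0.03,0.04,0.2,0,0,0,0,0.3,0,0,0,0,0.2,0,0,0,0,0,0,0,0,0,0,0,0]'; python3 -m inch '[0,0,0.2,0,0,0,0,0.1,0,0,0,0,0,0,0,0,0,0,0,0]'
```

```text
clock: 10.65
ee_pos: [0.5316, -0.1129, 0.1923]
ee_rot: [-0.099, 0.995, 0.0, -0.0]
force: [0.7, -0.1, -2.5]
width: 0.126
gripper_force: 59.6
clock: 11.05
ee_pos: [0.5318, -0.113, 0.1849]
ee_rot: [-0.099, 0.995, -0.0, 0.0]
force: [1.4, 0.1, -4.6]
width: 0.121
gripper_force: 59.6
```

```bash
python3 -m inch '[0,0,0.1,0,0,0,0,0.1,0,0,0,0,0,0,0]';  python3 -m inch '[0,0,0.1,0,0,0,0,0.1,0,0,0,0,0,0,0]'
```

```text
clock: 11.35
ee_pos: [0.5317, -0.1129, 0.1797]
ee_rot: [-0.1, 0.995, -0.0, 0.0]
force: [2.2, -1.0, -5.2]
width: 0.123
gripper_force: 59.4
clock: 11.65
ee_pos: [0.5318, -0.113, 0.1748]
ee_rot: [-0.099, 0.995, -0.0, 0.0]
force: [2.8, -0.1, -3.3]
width: 0.129
gripper_force: 59.6
```

```bash
python3 -m inch '[-0.02,0,0.08,0,0,0,0,0,0,0]';  python3 -m inch '[0,0,0.08,0,0,0,0,0,0,0]'
```

```text
clock: 11.85
ee_pos: [0.5324, -0.1133, 0.1745]
ee_rot: [-0.1, 0.995, -0.001, 0.0]
force: [-3.2, -1.8, 10.8]
width: 0.125
gripper_force: 61.4
clock: 12.05
ee_pos: [0.5327, -0.1134, 0.1744]
ee_rot: [-0.1, 0.995, -0.001, 0.0]
force: [-8.8, 1.9, 24.5]
width: 0.124
gripper_force: 63.4
```

```bash
python3 -m inch '[0,0,-0.1,0,0,0,0,0,0,1,0,0,0,0,1,0,0,0,0,1,0,0,0,0,1,0,0,0,0,1,0,0,0,0,1]'; python3 -m inch '[0,0,-1,0,1,0,0,-1,0,1,0,0,-1,0,1,0,0,-1,0,1,0.8,0,-1,0,1,1,0,0,0,0,1,0,0,0,0,0,0,0,0,0]'; python3 - <<'E'
from h import *
st(); f=save('wrist','w3.png')
for c in('wrist','top','side'):
  if c!='wrist': manip.grab_frame(c)
  for n in ['carousel_bore','carousel_handle','brown_vial','lever_grip','head_grip','base_mark','station']:
    r=manip.place_of(c,n)
    print(c,n,[(round(x['score'],2),np.round(x['position'],4).tolist()) for x in r[:2]])
E
```

```text
clock: 12.75
ee_pos: [0.532, -0.1128, 0.1732]
ee_rot: [-0.1, 0.995, 0.0, -0.0]
force: [-0.1, 0.1, 0.1]
width: 0.999
gripper_force: 0.0
clock: 13.55
ee_pos: [0.4616, -0.1268, 0.2984]
ee_rot: [-0.099, 0.995, -0.0, -0.0]
force: [0.1, 0.5, 0.3]
width: 0.516
gripper_force: 0.0
t 13.55 p [ 0.4616 -0.1268  0.2984] F [0.1 0.5 0.3] w 0.516 0.0
Rcols [[-0.98, -0.197, -0.001], [-0.197, 0.98, -0.0], [0.001, 0.0, -1.0]]
wrist carousel_bore [(0.83, [0.5322, -0.1109, 0.0452]), (0.48, [0.5394, -0.1132, 0.0475])]
wrist carousel_handle [(0.72, [0.5356, -0.1132, 0.1157])]
wrist brown_vial [(0.86, [0.5753, -0.1029, 0.0716])]
wrist lever_grip [(0.85, [0.4919, -0.2167, 0.0889])]
wrist head_grip [(0.7, [0.5419, 0.014, 0.1026]), (0.47, [0.5285, -0.115, 0.0458])]
wrist base_mark []
wrist station []
top carousel_bore [(0.47, [0.5337, -0.1104, 0.0447])]
top carousel_handle [(0.63, [0.5332, -0.116, 0.1184])]
top brown_vial [(0.45, [0.5315, -0.111, 0.0424])]
top lever_grip []
top head_grip [(0.71, [0.543, 0.0141, 0.1004])]
top base_mark []
top station [(0.65, [0.534, -0.0669, 0.0653])]
side carousel_bore [(0.73, [0.5324, -0.1143, 0.0404])]
side carousel_handle [(0.61, [0.5378, -0.0634, 0.0659]), (0.58, [0.5361, -0.1152, 0.1179])]
side brown_vial [(0.71, [0.5761, -0.1023, 0.0718]), (0.21, [0.5369, -0.0675, 0.0668])]
side lever_grip [(0.65, [0.4945, -0.2132, 0.0896]), (0.65, [0.5976, 0.2062, 0.002])]
side head_grip [(0.76, [0.5417, 0.0185, 0.0954]), (0.34, [0.4688, -0.3755, 0.0001])]
side base_mark [(0.65, [0.5289, -0.1126, 0.0146])]
side station [(0.61, [0.536, -0.0673, 0.0648]), (0.18, [0.5338, -0.119, 0.0415])]
```

View pics/w3.png

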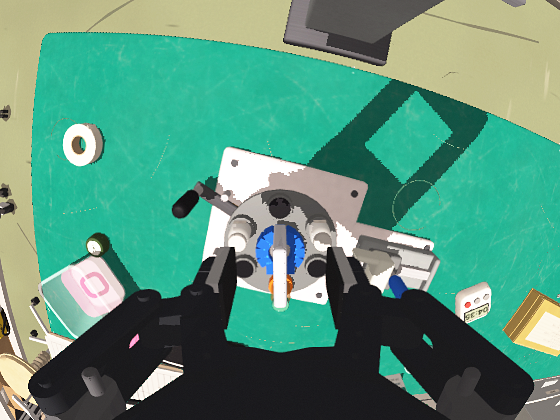

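The carousel is home, with its disc flush and its handle at about 0.118 m, and the lever grip is at (185,204). Next I'll turn the shut fingers and come in behind the lever.

```bash
python3 -m inch '[0,0,0,1,0,0,0,0,1,0,0,0,0,1,0,0.12,-0.82,0,0,0,0.12,-0.82,0,0,0,0.12,-0.82,0,0,0,0.12,-0.82,0,0,0,0,0,0,0,0,0,0,0,0,0]'; python3 -m inch '[0,0,1,0,0,0,0,1,0,0,0,0,1,0,0,0,0,1,0,0,0,0,1,0,0,0,0,0.92,0,0,0,0,0,0,0,0,0,0,0,0]'; python3 - <<'E'
from h import *
st(); f=save('wrist','w4.png')
print([(round(x['score'],2),np.round(x['position'],4).tolist()) for x in manip.place_of('wrist','lever_grip')])
E
```

```text
clock: 15.65
ee_pos: [0.4463, -0.2077, 0.2983]
ee_rot: [0.032, 0.999, 0.0, -0.0]
force: [0.3, -0.7, 0.7]
width: 0.002
gripper_force: 0.0
clock: 16.45
ee_pos: [0.4466, -0.207, 0.1506]
ee_rot: [0.031, 1.0, 0.0, -0.0]
force: [-0.7, 0.0, 0.3]
width: 0.002
gripper_force: 0.0
t 16.45 p [ 0.4466 -0.207   0.1506] F [-0.7  0.   0.3] w 0.002 0.0
Rcols [[-0.998, 0.062, -0.001], [0.062, 0.998, 0.001], [0.001, 0.001, -1.0]]
[(0.5, [0.4931, -0.2139, 0.0908])]
```

View pics/w4.png

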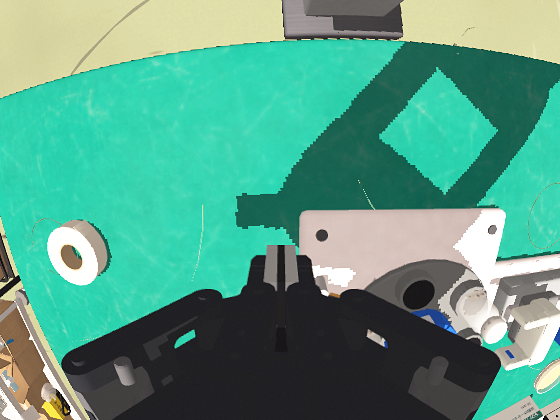

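```bash
python3 -m inch '[-0.525,0,0,0,0,-0.525,0,0,0,0,-0.47,-0.12,0,0,0,-0.47,-0.12,0,0,0,-0.55,0,0,0,0,-0.55,0,0,0,0,-0.3,0.09,0,0,0,-0.3,0.09,0,0,0,0,0,0,0,0]'
```

```text
clock: 17.45
ee_pos: [0.5391, -0.2149, 0.1511]
ee_rot: [0.031, 1.0, -0.0, 0.001]
force: [-1.7, -0.6, 1.2]
width: -0.001
gripper_force: 0.8
```

```bash
python3 -m inch '[-0.12,0.04,0,0,0,0,0,0,0,0]';python3 -m inch '[-0.12,0.04,0,0,0,0,0,0,0,0]';python3 -m inch '[-0.12,0.04,0,0,0,0,0,0,0,0]'
```

```text
clock: 17.65
ee_pos: [0.5414, -0.214, 0.1506]
ee_rot: [0.031, 1.0, 0.0, -0.0]
force: [-2.1, -0.5, 1.1]
width: 0.002
gripper_force: 1.1
clock: 17.85
ee_pos: [0.5441, -0.2134, 0.1504]
ee_rot: [0.031, 1.0, -0.0, -0.001]
force: [-4.7, -1.4, 3.4]
width: -0.003
gripper_force: 2.3
clock: 18.05
ee_pos: [0.5455, -0.2132, 0.1503]
ee_rot: [0.031, 1.0, -0.0, -0.003]
force: [-13.8, -4.1, 8.4]
width: 0.002
gripper_force: 6.7
```

```bash
python3 -m inch '[0.5,0,0,0,0,0.5,-0.1,0,0,0,0.5,-0.1,0,0,0,0.5,0,0,0,0,0.5,0.1,0,0,0,0.5,0.1,0,0,0,0.5,0,0,0,0,0.6,0,0,0,0,0,0,0,0,0,0,0,0,0,0]'; python3 - <<'E'
from h import *
st()
for c in('side','top','wrist'):
  manip.grab_frame(c)
  for n in ['brown_vial','lever_grip','carousel_bore']:
    r=manip.place_of(c,n)
    print(c,n,[(round(x['score'],2),np.round(x['position'],4).tolist()) for x in r[:2]])
E
```

```text
clock: 19.05
ee_pos: [0.4454, -0.2066, 0.1507]
ee_rot: [0.032, 0.999, -0.0, 0.001]
force: [-0.9, 0.1, -0.9]
width: -0.002
gripper_force: 0.0
t 19.05 p [ 0.4454 -0.2066  0.1507] F [-0.9  0.1 -0.9] w -0.002 0.0
Rcols [[-0.998, 0.063, 0.001], [0.063, 0.998, -0.001], [-0.001, -0.001, -1.0]]
side brown_vial [(0.7, [0.5729, -0.0919, 0.0759])]
side lever_grip [(0.67, [0.489, -0.2114, 0.0894]), (0.25, [0.5731, -0.0878, 0.0739])]
side carousel_bore [(0.78, [0.5316, -0.1145, 0.0441]), (0.5, [0.4907, -0.2109, 0.0876])]
top brown_vial [(0.78, [0.5759, -0.0942, 0.0729])]
top lever_grip []
top carousel_bore [(0.68, [0.5322, -0.1102, 0.0411])]
wrist brown_vial []
wrist lever_grip [(0.75, [0.4906, -0.2155, 0.094])]
wrist carousel_bore []
```

The brown vial is now at about 0.5 rad and the lever is back at rest, so two more strokes remain.

```bash
python3 -m inch '[-0.525,0,0,0,0,-0.525,0,0,0,0,-0.47,-0.12,0,0,0,-0.47,-0.12,0,0,0,-0.55,0,0,0,0,-0.55,0,0,0,0,-0.35,0.11,0,0,0,-0.35,0.11,0,0,0,-0.2,0.08,0,0,0,0,0,0,0,0]';python3 -m inch '[-0.1,0.03,0,0,0,0,0,0,0,0]'
```

```text
clock: 20.65
ee_pos: [0.5444, -0.2109, 0.1502]
ee_rot: [0.031, 1.0, -0.0, -0.001]
force: [-5.2, -2.6, 1.8]
width: 0.001
gripper_force: 2.4
clock: 20.85
ee_pos: [0.5455, -0.2107, 0.1501]
ee_rot: [0.031, 1.0, -0.0, -0.003]
force: [-11.2, -4.5, 5.8]
width: -0.002
gripper_force: 5.8
```

```bash
python3 -m inch '[0.5,-0.1,0,0,0,0.5,-0.1,0,0,0,0.5,-0.1,0,0,0,0.5,0,0,0,0,0.5,0.1,0,0,0,0.5,0.1,0,0,0,0.5,0,0,0,0,0.6,0,0,0,0,0,0,0,0,0,0,0,0,0,0]'; python3 - <<'E'
from h import *
st()
for c in('side','top'):
  manip.grab_frame(c)
  for n in ['brown_vial','lever_grip']:
    r=manip.place_of(c,n)
    print(c,n,[(round(x['score'],2),np.round(x['position'],4).tolist()) for x in r[:2]])
E
```

```text
clock: 21.85
ee_pos: [0.4451, -0.2067, 0.1508]
ee_rot: [0.032, 1.0, -0.0, 0.001]
force: [-0.3, 0.4, -0.2]
width: 0.0
gripper_force: 0.0
t 21.85 p [ 0.4451 -0.2067  0.1508] F [-0.3  0.4 -0.2] w 0.0 0.0
Rcols [[-0.998, 0.063, 0.001], [0.063, 0.998, -0.001], [-0.001, -0.001, -1.0]]
side brown_vial [(0.91, [0.5591, -0.0734, 0.0745])]
side lever_grip []
top brown_vial [(0.58, [0.5611, -0.0767, 0.0726])]
top lever_grip []
```

```bash
python3 -m inch '[-0.525,0,0,0,0,-0.525,0,0,0,0,-0.47,-0.12,0,0,0,-0.47,-0.12,0,0,0,-0.55,0,0,0,0,-0.55,0,0,0,0,-0.35,0.11,0,0,0,-0.35,0.11,0,0,0,-0.2,0.08,0,0,0,0,0,0,0,0]';python3 -m inch '[-0.12,0.03,0,0,0,0,0,0,0,0]'
python3 -m inch '[0.5,-0.1,0,0,0,0.5,-0.1,0,0,0,0.5,-0.1,0,0,0,0.5,0,0,0,0,0.5,0.1,0,0,0,0.5,0.1,0,0,0,0.5,0,0,0,0,0.6,0,0,0,0,0,0,0,0,0,0,0,0,0,0]'; python3 - <<'E'
from h import *
st()
for c in('side','top'):
  manip.grab_frame(c)
  for n in ['brown_vial','lever_grip','station','head_grip','carousel_bore']:
    r=manip.place_of(c,n)
    print(c,n,[(round(x['score'],2),np.round(x['position'],4).tolist()) for x in r[:2]])
E
```

```text
clock: 23.15
ee_pos: [0.5443, -0.211, 0.1501]
ee_rot: [0.031, 1.0, -0.0, -0.001]
force: [-4.2, -2.1, 1.1]
width: -0.0
gripper_force: 2.0
clock: 23.35
ee_pos: [0.5456, -0.2108, 0.15]
ee_rot: [0.031, 1.0, -0.0, -0.003]
force: [-13.4, -4.6, 6.3]
width: -0.001
gripper_force: 6.2
clock: 24.35
ee_pos: [0.4453, -0.207, 0.1508]
ee_rot: [0.032, 0.999, -0.0, 0.001]
force: [-0.3, 0.1, 0.8]
width: -0.004
gripper_force: 0.0
t 24.35 p [ 0.4453 -0.207   0.1508] F [-0.3  0.1  0.8] w -0.004 0.0
Rcols [[-0.998, 0.063, 0.001], [0.063, 0.998, -0.001], [-0.001, -0.001, -1.0]]
side brown_vial [(0.78, [0.5346, -0.0658, 0.0771])]
side lever_grip [(0.83, [0.4935, -0.2114, 0.0883])]
side station [(0.85, [0.5379, -0.0659, 0.0665])]
side head_grip [(0.77, [0.5447, 0.0181, 0.0927])]
side carousel_bore [(0.88, [0.5321, -0.1191, 0.042])]
top brown_vial [(0.63, [0.5987, 0.206, 0.0014])]
top lever_grip []
top station [(0.63, [0.5331, -0.0666, 0.0668]), (0.34, [0.5346, -0.1133, 0.1178])]
top head_grip [(0.65, [0.5418, 0.0148, 0.0987])]
top carousel_bore [(0.8, [0.5346, -0.1136, 0.0447])]
```

The brown vial is at the station. I'll lift and check the wrist range before turning for the head push.

```bash
python3 -m inch '[0.4,0,-1,0,0,0,0,-1,0,0,0,0,-1,0,0,0,0,-1,0,0,0,0,-1,0,0,0,0,0,0,0]'; python3 -c "
from h import *
print(st()['q'])"
```

```text
clock: 25.55
ee_pos: [0.4367, -0.2072, 0.2792]
ee_rot: [0.031, 1.0, -0.002, 0.003]
force: [-0.2, -0.6, -0.2]
width: 0.003
gripper_force: 0.0
t 25.55 p [ 0.4367 -0.2072  0.2792] F [-0.2 -0.6 -0.2] w 0.003 0.0
Rcols [[-0.998, 0.062, 0.005], [0.062, 0.998, -0.005], [-0.006, -0.004, -1.0]]
[-6.89166964e-01 -6.72322687e-03  1.86128453e+00 -1.32170352e-05
  1.27995419e+00 -2.19766402e+00]
```

```bash
python3 -m inch '[0,0,0,1,0,0,0,0,1,0,0,0,0,1,0,0,0,0,1,0,0,0,0,1,0,0,0,0,1,0,0,0,0,1,0,0,0,0,1,0,0,0,0,1,0]'; python3 -m inch '[0,0,0,1,0,0,0,0,1,0,0,0,0,1,0,0,0,0,1,0,0,0,0,1,0,0,0,0,1,0,0,0,0,1,0,0,0,0,1,0,0,0,0,1,0]'; python3 -m inch '[1,0.34,0,0,0,1,0.34,0,0,0,1,0.34,0,0,0,1,0.34,0,0,0,1,0.34,0,0,0,1,0.34,0,0,0,1,0.34,0,0,0,1,0.34,0,0,0,1,0.34,0,0,0,1,0.34,0,0,0]'; python3 -m inch '[0.92,0.3,0,0,0,0,0,0,0,0,0,0,0,0,0]'; python3 -c "
from h import *
st()
manip.grab_frame('wrist')
print(manip.place_of('wrist','head_grip'),manip.place_of('wrist','brown_vial'))"
```

```text
clock: 26.45
ee_pos: [0.4348, -0.2058, 0.2742]
ee_rot: [0.413, 0.911, 0.0, -0.001]
force: [-0.3, -0.5, -1.3]
width: -0.001
gripper_force: 0.0
clock: 27.35
ee_pos: [0.4348, -0.2058, 0.2742]
ee_rot: [0.73, 0.683, -0.0, -0.001]
force: [-0.4, 0.4, 0.0]
width: -0.003
gripper_force: 0.0
clock: 28.35
ee_pos: [0.5355, 0.0393, 0.2742]
ee_rot: [0.729, 0.685, -0.0, -0.001]
force: [0.4, -0.1, 0.6]
width: 0.002
gripper_force: 0.0
clock: 28.65
ee_pos: [0.5441, 0.0609, 0.2742]
ee_rot: [0.728, 0.685, -0.001, -0.001]
force: [1.2, -0.6, 0.3]
width: -0.003
gripper_force: 0.0
t 28.65 p [0.5441 0.0609 0.2742] F [ 1.2 -0.6  0.3] w -0.003 0.0
Rcols [[0.061, 0.998, -0.002], [0.998, -0.061, -0.0], [-0.0, -0.002, -1.0]]
[{'position': [0.5423, 0.0124, 0.103], 'score': 0.67}, {'position': [0.747, -0.0279, -0.0044], 'score': 0.29}] [{'position': [0.5398, -0.0694, 0.0694], 'score': 0.77}]
```

```bash
python3 -m inch '[0,0,1,0,0,0,0,1,0,0,0,0,1,0,0,0,0,1,0,0,0,0,0.64,0,0,0,0,0,0,0,-0.4,0,0,0,0,-0.4,0,0,0,0,-0.4,0,0,0,0,0,0,0,0,0]'; python3 -m inch '[-0.3,0,0,0,0,-0.3,0,0,0,0,-0.3,0,0,0,0,-0.2,0,0,0,0,0,0,0,0,0]'
```

```text
clock: 29.8
ee_pos: [0.5433, 0.029, 0.1605]
ee_rot: [0.729, 0.684, 0.0, 0.001]
force: [0.2, 0.2, 0.2]
width: -0.001
gripper_force: 0.0
clock: 30.3
ee_pos: [0.5408, 0.0024, 0.1593]
ee_rot: [0.729, 0.684, -0.0, 0.0]
force: [0.1, 0.1, -0.0]
width: -0.003
gripper_force: 0.0
```

```bash
python3 - <<'E'
from h import *
st()
for c in('side','top'):
  manip.grab_frame(c)
  for n in ['head_grip','brown_vial']: print(c,n,[(round(x['score'],2),np.round(x['position'],4).tolist()) for x in manip.place_of(c,n)[:2]])
E
```

```text
t 30.3 p [0.5408 0.0024 0.1593] F [ 0.1  0.1 -0. ] w -0.003 0.0
Rcols [[0.063, 0.998, -0.0], [0.998, -0.063, -0.0], [-0.0, -0.0, -1.0]]
side head_grip [(0.66, [0.5423, -0.0145, 0.0947]), (0.62, [0.5315, -0.1126, 0.0442])]
side brown_vial [(0.92, [0.5336, -0.0692, 0.0756])]
top head_grip [(0.47, [0.54, -0.0156, 0.1001])]
top brown_vial [(0.82, [0.5372, -0.068, 0.0703])]
```

```bash
for i in 1; do python3 -m inch '[-0.12,0,0,0,0,0,0,0,0,0]'; python3 -m inch '[-0.12,0,0,0,0,0,0,0,0,0]'; done
```

```text
clock: 30.8
ee_pos: [0.5407, 0.0003, 0.1593]
ee_rot: [0.729, 0.685, -0.0, -0.0]
force: [1.0, 1.4, -0.1]
width: 0.0
gripper_force: 0.2
clock: 31.0
ee_pos: [0.5405, -0.0029, 0.1593]
ee_rot: [0.729, 0.685, -0.0, -0.0]
force: [-0.2, 1.0, -0.1]
width: -0.002
gripper_force: 0.3
```

```bash
python3 -m inch '[-0.12,0,0,0,0,0,0,0,0,0]'; python3 -m inch '[-0.1,0,0,0,0,0,0,0,0,0]'
```

```text
clock: 31.2
ee_pos: [0.5404, -0.0036, 0.1593]
ee_rot: [0.729, 0.684, 0.002, -0.002]
force: [0.6, 12.2, -0.1]
width: 0.001
gripper_force: 6.2
clock: 31.4
ee_pos: [0.5403, -0.004, 0.1594]
ee_rot: [0.729, 0.685, 0.003, -0.003]
force: [2.4, 22.4, 1.3]
width: 0.001
gripper_force: 11.1
```

The head has reached its stop. I'll back off, lift clear and check everything.

```bash
python3 -m inch '[0.6,0,0,0,0,0.8,0,0,0,0,0.8,0,-1,0,0,0,0,-1,0,0,0,0,-1,0,0,0,0,-1,0,0,1,0,0,0,0,1,0,0,0,0,0,0,0,0,0,0,0,0,0,0]'; python3 - <<'E'
from h import *
st()
for c in('wrist','side','top'):
  f=manip.grab_frame(c)
  if c=='wrist': cv2.imwrite('pics/w9.png',f['image'])
  for n in ['head_grip','brown_vial','carousel_bore','carousel_handle','lever_grip']: print(c,n,[(round(x['score'],2),np.round(x['position'],4).tolist()) for x in manip.place_of(c,n)[:1]])
E
```

```text
clock: 32.4
ee_pos: [0.5468, 0.0966, 0.2594]
ee_rot: [0.728, 0.685, -0.0, 0.0]
force: [0.1, -0.3, -0.3]
width: -0.0
gripper_force: 0.0
t 32.4 p [0.5468 0.0966 0.2594] F [ 0.1 -0.3 -0.3] w -0.0 0.0
Rcols [[0.061, 0.998, 0.0], [0.998, -0.061, -0.001], [-0.001, 0.0, -1.0]]
wrist head_grip [(0.75, [0.5395, -0.0238, 0.0995])]
wrist brown_vial []
wrist carousel_bore []
wrist carousel_handle []
wrist lever_grip []
side head_grip [(0.63, [0.5423, -0.0196, 0.0931])]
side brown_vial [(0.78, [0.5338, -0.0685, 0.0756])]
side carousel_bore [(0.9, [0.5287, -0.1173, 0.0389])]
side carousel_handle [(0.64, [0.537, -0.1159, 0.1162])]
side lever_grip [(0.82, [0.4925, -0.2146, 0.0884])]
top head_grip [(0.67, [0.5426, -0.0273, 0.1015])]
top brown_vial [(0.71, [0.538, -0.0677, 0.0718])]
top carousel_bore [(0.7, [0.5313, -0.1091, 0.0454])]
top carousel_handle [(0.3, [0.4921, -0.2124, 0.0905])]
top lever_grip [(0.61, [0.492, -0.2112, 0.0887])]
```

View pics/w9.png

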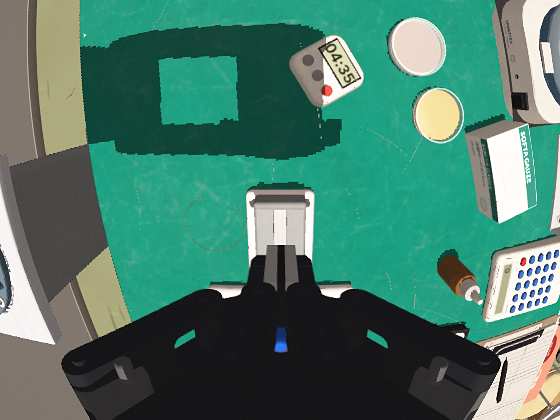

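The gripper is clear, with the blue head grip at (281,340) far in on its rail. The timer at (326,70) and dropper at (460,280) are untouched, and the measured positions agree.

```bash
python3 -c "
from plant import manip
print(manip.finish_job())"
```

```text
the job is handed in; nothing more can be done
None
```

The job is handed in, with no verdict shown: the carousel is home on the key, three full lever strokes put the brown vial at the reading place, the head is pushed in to its stop, and the gripper was clear at about 32 s.

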